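# Set the rolling ramp for its next timed run

## Robot

A 6-joint arm with a two-finger parallel gripper is mounted at the origin on the work surface. World frame = base frame: x ahead of the robot, y to its left, z up, the work surface at z = 0. Lengths are in mm, angles in rad, forces in N, time in s.
With the tool pointing down it reaches from about 350 to 775 mm from the base axis. Payload 7.3 kg.
Tool frame: the origin (TCP) lies on the centre line of the jaws, within the pads' length; the fingertips stand 22 mm ahead of it and the grasp point (between the pads) lies 3 mm ahead of it; z points along the fingers, y is the direction in which the jaws open and shut (so a half turn about z gives the same grasp; the last joint's range is limited). The gripper opens to 92 mm and grips with 3 to 60 N. Pads are 19 mm wide; open, the fingers measure 130 mm over their backs; the gripper's body (75 mm by 190 mm) begins 47 mm behind the grasp point.
Start: joints at [-1.315, 0.342, 1.524, -0, 1.275, -0.146], TCP at [205.338, -483.197, 248.741] pointing down, gripper open.
Joint ranges: [-2.53, 2.53], [-0.77, 2.02], [0.04, 2.7], [-1, 4.14], [0.28, 2.66], [-3.11, 3.11]. Speed limits (rad/s): [2.57, 2.57, 3.14, 3.14, 3.14, 3.14].

## Interface

Orientations are given as [roll, pitch, yaw] about the fixed x, y, z axes, in that order (R = Rz(yaw) Ry(pitch) Rx(roll)).
In Python, from plant import get_obs, capture, bot, spot_in gives the robot as it stands.
- The arm moves only by the shell command python3 -m handwheel 'ROWS' [OPENING]. ROWS is JSON, a list of rows, each a list of 2 entries, a list of its own where there are three numbers: the shift along the world's x, y, z in mm, then the turn, a rotation vector about the world's x, y, z in rad. In form: [[[x, y, z], [wx, wy, wz]], ...]. A call has 1 to 12 rows; each row shifts and turns the commanded pose from where the row before left it; what a row does not reach is not made up. A row lasts 1/8 s, in which the tool goes at most 62.5 mm and 10.7 degrees, less where a joint would pass 70% of its speed; a pose out of reach is approached as far as the arm can. A call is refused whole if a number of a shift passes 62.5 or a number of a turn 0.188, either way. A call with a gripper value outside its range is refused whole. OPENING is the closure, from 0 (fully open) to 1 (shut), set as the call begins (- or left out, the last holds). The fingers move at their own pace and stop on an object; the grip force is fixed at half the most. Time passes only in rows, so rows that do not move let the fingers close. It gives the time, the measured TCP pose, the force and the opening at its end, in the units of the state.
- get_obs(): the state, without advancing time (a new reading comes with each control period).
- capture(name): name is "side" or "top" or "wrist"; returns a dict with "img" (384x512x3 uint8, red, green, blue), "fx", "fy", "cx", "cy" (pixels), "k1" (the pictures are not rectified: a ray, as slopes to the right and down, at radius r is drawn at 1 + k1 r^2 times it, then the intrinsics apply), "cam_to_world" (4x4, takes a point from camera to world coordinates). Camera axes: x right, y up, looking along -z (the intrinsics and any distortion apply to the point x, -y, -z); pixel columns grow to the right and rows downward; lengths in mm; the calibration is good to about 2 mm. A picture is of the moment at which its call begins. There is no depth.
- bot.close_job(): hands the job in, once; it reports no verdict.
Trained networks look in the newest picture that a camera, given by its name, has taken for a name from the list of things; names that differ only in an ending like _2 or _b are one class to them, and where a whole thing is asked for, a point or a joint stands for the part that bears it (a point fixed in the world has none). Each returns a list of dicts, best first, with "score" (0 to 1); they miss things now and then, are a little off and sometimes report something else, mostly with a low value. They report only what shows in the picture. A call takes as long as a camera call. They do not tell look-alikes from the thing itself.
- spot_in(thing, camera): "xyz" ([x, y, z] in mm, in the coordinates of the camera as it stood for that picture, good to about 4 mm: the middle of the surface that is visible of it).
The state is a dict: "time": time; "joint_positions": joint angles; "dq": joint speeds; "tau": joint torques, N m; "tool_pos": TCP position; "tcp_rot": TCP orientation; "contact_force": force on the tool from outside, world axes, zero at the start; "moment": the same for the moment, N m; "grip_width": finger opening in mm.
Only numpy, scipy, OpenCV 4.12 (cv2) and the standard library are available. Lean on these libraries where they do the work, as an engineer would, in place of code of your own. Each camera call takes 0.05 s, during which the arm holds its last target. There are 200 camera calls.

## Task

Set the rolling ramp for its next timed run: with the fingertips push the orange roller along the gutter and up the slope, over the yellow spring catch, until it is home at the start gate with the catch up behind it, and let go so that the catch alone keeps it from rolling back; then press the timer's red reset button fully down and let it come up again. Push the roller steadily: do not lift it, flick it or let it run away back down the slope, and do not shift the gate, which is clamped where this run needs it. Leave the other things on the bench where they are.

Things in the scene. Friction and masses are not known exactly. Their poses are not given: they have to be found in the camera images.
- ramp: rolling ramp, fixed: aluminium gutter 510 long, 96 wide inside, thin lips 14 above its floor. Origin on the bench under mid-length; x uphill along it, y across, z up. Level run-out (floor 40 above the bench) from the rubber buffer of the blue end plate (face x -244, plate top at 76) to x -95; from there it slopes up 8 degrees to x 227. Black sensor blocks outside the lips end 15 above the floor
- runway: the sloped part of the gutter, part of the ramp: origin in the middle of its floor at the foot of the slope (ramp x = -95, 40 above the bench); x up the slope, y across, z square to its floor; 325 long, with a 16 wide slot along its middle
- roller: loose solid orange cylinder, polished, diameter 50, length 90, about 0.5 kg, bare metal ends, lying across the gutter on the level run-out, at least 80 from its centre to the end buffer. Origin at its centre, 25 above the floor it lies on; y along its axis. It rolls and slides easily; pushed well above mid-height it is pressed down and may bind
- gate: blue start gate, a carriage clamped astride the runway. Origin in the runway floor, mid-gutter, right below the rubber face of its stop, 150 to 250 up the slope from the foot; axes as the runway's. Stop bar 38 high; cheeks outside the lips, below lip tops, reach 90 downhill. The clamp slips if pushed with more than about 60 N
- gate_seat (a point): where the roller's centre is when the roller touches the start gate: 25 downhill of the rubber face of the gate's stop, 25 above the runway floor, mid-gutter
- catch_nose (a point): nose of the yellow spring catch, a 10 wide tongue in the runway slot, sloping down towards the foot: at rest 9 above the floor, 47 downhill of the gate's rubber face. A roller pushed uphill presses it flat (1 to 2 N) and it springs up behind it, leaving 3 of play between nose and gate
- catch (a joint): the catch's hinge, rad: 0 with its nose fully up, about 0.27 with its nose flush with the floor, 0.42 at most
- timer: the electronic timer, a grey box 110 wide (y) by 100 deep (x), 54 high, fixed to the bench, its dark display on top at the back (+x), a small black knob and the red button nearer the front (-x). Origin on the bench top under its middle
- reset_button_top (a point): middle of the top of the red reset button on the timer, diameter 26, pressed straight down
- reset_button (a joint): travel of the reset button, m: 0 up, 0.006 fully down (takes 5 N), springs back
- amber_small: bystander: small amber bottle 54 wide, 105 high; origin at the centre of its underside, as for the other bystanders
- amber_tall: bystander: amber bottle 72 wide, 165 high
- white_jar: bystander: white jar with a blue lid, 64 wide, 80 high
- brass_roller: bystander: brass roller standing on end, 40 wide, 45 high
- steel_hoop: bystander: steel hoop lying flat, 60 wide, 30 high
- driver: bystander: screwdriver lying near the robot, about 200 long and 30 high
- caliper: bystander: digital caliper lying near the robot, 200 long, 12 high
Not all that is in view belongs to the job. What is meant by the roller is not green, pink or purple, and is the larger of those in its own colour.

How it is judged:
By the outcome, as a careful person would: the job done as asked, in the order asked, and still so for the second after the job is handed in, with the robot touching nothing.
It also fails if it takes over 48 s, if anything falls off the work surface, if the arm or the gripper's body presses on something with over 40 N, if the wrist force passes 120 N, or if a joint passes its speed limit or range.

## Working session

There is one attempt and no reset: what is moved stays moved. The work goes in short steps, Python scripts to look and compute and a shell command to move; the robot and the scene stay as the last step left them, time stands still between calls to the robot, and variables do not carry over. Pictures are saved under pics/ and viewed, about 8 in all and at most 12, crops included, and the job is handed in when it is done.

```bash
mkdir -p pics; ls
cat > h.py <<'E'
import numpy as np, cv2
from plant import get_obs, capture, bot, spot_in
def proj(c,P):
    P=np.atleast_2d(P); M=np.linalg.inv(c["cam_to_world"]); q=P@M[:3,:3].T+M[:3,3]
    s=np.c_[q[:,0]/-q[:,2], q[:,1]/q[:,2]]; s=s*(1+c["k1"]*(s**2).sum(1))[:,None]
    return np.c_[c["fx"]*s[:,0]+c["cx"], c["fy"]*s[:,1]+c["cy"]]
def ray(c,u,v):
    d=np.array([(u-c["cx"])/c["fx"],(v-c["cy"])/c["fy"]]); s=d.copy()
    for _ in range(20): s=d/(1+c["k1"]*(s@s))
    M=np.array(c["cam_to_world"]); w=M[:3,:3]@np.array([s[0],-s[1],-1]); return M[:3,3],w
def atz(c,u,v,z):
    o,w=ray(c,u,v); return o+w*(z-o[2])/w[2]
def world(c,x):
    M=np.array(c["cam_to_world"]); return M[:3,:3]@np.array(x)+M[:3,3]
def save(c,n): cv2.imwrite("pics/"+n,cv2.cvtColor(c["img"],cv2.COLOR_RGB2BGR))
E
python3 - <<'E'
from h import *
np.set_printoptions(precision=1,suppress=True)
T=["ramp","runway","roller","gate","catch_nose","timer","reset_button_top","amber_small","amber_tall","white_jar","brass_roller","steel_hoop","driver","caliper"]
for n in ["side","top"]:
    c=capture(n); save(c,n+"0.png"); print(n,np.array(c["cam_to_world"])[:3,3],c["fx"])
    for t in T:
        print(t,[(round(d["score"],2),world(c,d["xyz"]),proj(c,world(c,d["xyz"]))[0].round()) for d in spot_in(t,n)[:3]])
print(get_obs())
E
```

```text
pics
side [ 280.9  776.7 1005.9] 382.04174276597513
ramp [(0.64, array([587.8, 162.1,  55.5]), array([228., 226.]))]
runway [(0.89, array([596. , 169. ,  74.5]), array([225., 224.]))]
roller [(0.96, array([377.3,  19. ,  51. ]), array([307., 212.])), (0.82, array([549.2, -58. ,  86.3]), array([264., 174.])), (0.77, array([ 831.2, -119.7,   46.3]), array([197., 150.]))]
gate [(0.59, array([576., 166.,  81.]), array([231., 224.]))]
catch_nose []
timer [(0.78, array([ 469.2, -351.1,   51.1]), array([309., 133.]))]
reset_button_top []
amber_small [(0.56, array([ 270.5, -356. ,   58.5]), array([362., 143.]))]
amber_tall [(0.76, array([606.9, 476.1, 106.1]), array([171., 310.])), (0.61, array([ 350.7, -153.7,    6.7]), array([326., 185.]))]
white_jar [(0.61, array([442.5, 479. ,  84.4]), array([232., 337.]))]
brass_roller [(0.7, array([ 695.7, -325.2,   41.6]), array([251., 126.]))]
steel_hoop [(0.73, array([361. , 432.7,  28.6]), array([270., 339.])), (0.73, array([589.8, 161.9,  56.5]), array([228., 226.]))]
driver [(0.94, array([326.9, 278.7,  21.2]), array([299., 292.]))]
caliper [(0.6
[... 996 characters left out ...]
 [(0.61, array([ 695.3, -331. ,   44.1]), array([380., 148.]))]
steel_hoop [(0.65, array([362. , 428.9,  29.4]), array([115., 261.])), (0.63, array([584.4,  92.5,  53.1]), array([236., 183.]))]
driver [(0.71, array([336.1, 269. ,  19.9]), array([173., 270.]))]
caliper [(0.84, array([ 350.4, -172.4,    3.9]), array([326., 266.]))]
{'time': 1.5, 'joint_positions': array([-1.3,  0.3,  1.5, -0. ,  1.3, -0.1]), 'dq': array([ 0.,  0., -0.,  0.,  0.,  0.]), 'tau': array([  0. , -43.1, -24.4,   0.1,   0. ,   0. ]), 'tool_pos': array([ 205.3, -483.2,  248.7]), 'tcp_rot': array([3.1, 0. , 0.4]), 'contact_force': array([-0.6,  0.3, -0.1]), 'moment': array([0., 0., 0.]), 'grip_width': 91.84150749173517}
```

Run:
```python
import cv2
a=cv2.imread("pics/top0.png");s=cv2.imread("pics/side0.png")
cv2.imwrite("pics/topc.png",cv2.resize(a[80:300,90:450],(800,489),interpolation=3)[:,:])
cv2.imwrite("pics/sidec.png",cv2.resize(s[90:290,150:410],(780,600),interpolation=3))
```

```text
(no output)
```

View pics/topc.png

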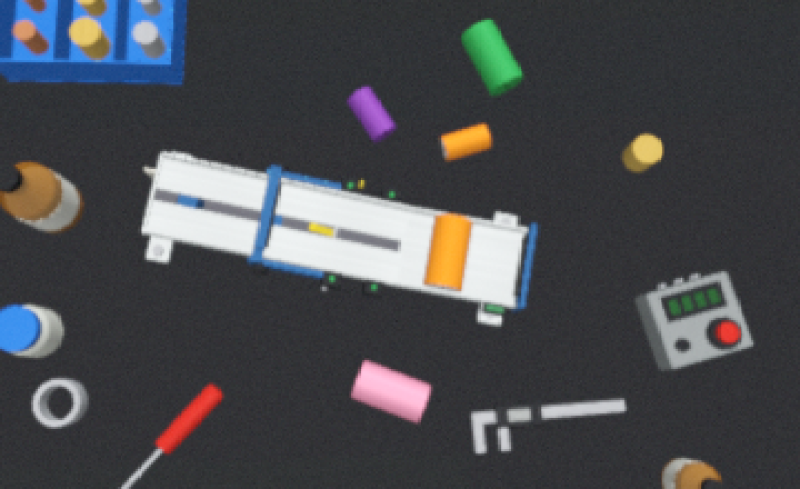

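View pics/sidec.png

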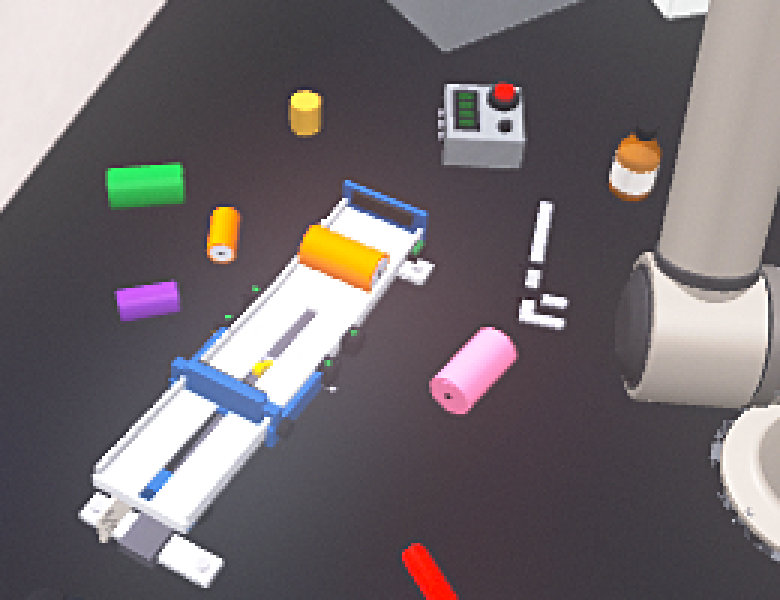

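The two orange candidates in the top view are (291,192), lying across the gutter, and (300,143), loose on the bench. The gutter one is the larger and is the only one in the gutter, so it is the roller. Uphill runs to the left (world +y, slightly +x). The gate bar is at about (209,177), the catch at (234,183) and the red button at (417,230). Next I fit the ramp frame.

```bash
cat >> h.py <<'E'
R8=np.radians(8)
def ramp2w(p,P):
    x,y,a=p; P=np.atleast_2d(P); c,s=np.cos(a),np.sin(a)
    return np.c_[x+c*P[:,0]-s*P[:,1], y+s*P[:,0]+c*P[:,1], P[:,2]]
def run(u,y,h): # runway coords -> ramp coords
    return [-95+u*np.cos(R8)-h*np.sin(R8), y, 40+u*np.sin(R8)+h*np.cos(R8)]
E
python3 - <<'E'
from h import *
from scipy.optimize import least_squares
np.set_printoptions(precision=1,suppress=True)
c=capture("top"); s=capture("side")
tp=lambda u,v:(90+.45*u,80+.45*v); sp=lambda u,v:(150+u/3,90+v/3)
obs=[(c,tp(160,155),run(325,-48,14)),(c,tp(142,236),run(325,48,14)),(c,tp(536,225),[-250,-48,76]),(c,tp(519,306),[-250,48,76]),
(s,sp(345,182),[-250,-50,76]),(s,sp(427,211),[-250,50,76]),(s,sp(96,471),run(325,-48,14)),(s,sp(189,527),run(325,48,14))]
f=lambda p:np.concatenate([proj(k,ramp2w(p,P))[0]-q for k,q,P in obs])
r=least_squares(f,[580,80,1.75]); p=r.x; print(p,r.fun.reshape(-1,2))
np.save("ramp.npy",p)
a=p[2]
# orange roller centroid and gate bar; colour masks
def blob(k,lo,hi,box):
    h=cv2.cvtColor(k["img"],cv2.COLOR_RGB2HSV); m=cv2.inRange(h,lo,hi); z=np.zeros_like(m); u0,u1,v0,v1=box; z[v0:v1,u0:u1]=m[v0:v1,u0:u1]; return z
for k,b in((c,(270,310,170,215)),(s,(245,285,160,190))):
    m=blob(k,(8,120,80),(20,255,255),b); ys,xs=np.nonzero(m); print("orange",xs.mean(),ys.mean(),len(xs))
    w=atz(k,xs.mean(),ys.mean(),75 if k is c else 75); 
    d=w[:2]-p[:2]; print("ramp xy",d@[np.cos(a),np.sin(a)],d@[-np.sin(a),np.cos(a)])
# gate bar top z 38 above floor: crop px (273,170),(258,260) top ; side (173,362),(270,415)
for k,q in((c,tp(274,168)),(c,tp(256,260)),(s,sp(180,360)),(s,sp(275,410))):
    best=min(np.arange(120,260,.5),key=lambda u:min(np.hypot(*(proj(k,ramp2w(p,run(u,y,38)))[0]-q)) for y in np.arange(-75,76,5)))
    print("gate u",best)
# button two-view
def red(k,b):
    m=blob(k,(0,150,120),(8,255,255),b)|blob(k,(172,150,120),(180,255,255),b); ys,xs=np.nonzero(m); return xs.mean(),ys.mean()
A=[ray(c,*red(c,(405,430,215,245))),ray(s,*red(s,(310,325,110,130)))]
t=[d/np.linalg.norm(d) for o,d in A]; M=sum(np.eye(3)-np.outer(d,d) for d in t); v=sum((np.eye(3)-np.outer(d,d))@o for d,(o,_) in zip(t,A)); print("button",np.linalg.solve(M,v),red(c,(405,430,215,245)),red(s,(310,325,110,130)))
E
```

```text
[577.5  84.5   1.4] [[-0.   1.8]
 [ 0.3 -1.4]
 [-2.8  1.7]
 [-0.  -1.5]
 [ 0.4  0.9]
 [-1.6  1.3]
 [ 1.9 -0.1]
 [-0.4 -3.7]]
orange 291.38671875 192.283203125 512
ramp xy -151.27289701161402 -3.028496192835572
orange 262.4689655172414 178.62758620689655 145
ramp xy -131.39490176439702 4.345262989052323
gate u 183.5
gate u 182.5
gate u 185.5
gate u 189.5
button [ 454.7 -411.1   73.1] (np.float64(416.94117647058823), np.float64(229.35294117647058)) (np.float64(317.74285714285713), np.float64(120.28571428571429))
```

Run:
```python
from h import *
p=np.load("ramp.npy"); o=get_obs(); print(p, o["tcp_rot"],o["tool_pos"])
print(ramp2w(p,[[-190,0,250],[-145,0,65],run(184,0,0)]))
```

```text
[577.53198478  84.52225476   1.40208053] [ 3.14148002e+00 -2.72751524e-05  4.01796828e-01] [ 205.35124783 -483.20473049  248.7476747 ]
[[ 545.6278457  -102.7799767   250.        ]
 [ 553.18408917  -58.41892188   65.        ]
 [ 592.17587121  170.49331323   65.60785058]]
```

```bash
python3 -m handwheel '[[[34,38,0],[0,0,0.1]],[[34,38,0],[0,0,0.1]],[[34,38,0],[0,0,0.1]],[[34,38,0],[0,0,0.1]],[[34,38,0],[0,0,0.1]],[[34,38,0],[0,0,0.1]],[[34,38,0],[0,0,0.1]],[[34,38,0],[0,0,0.1]],[[34,38,0],[0,0,0.1]],[[34,38,0],[0,0,0.1]],[[0,0,0],[0,0,0]]]' 0.6
python3 - <<'E'
from h import *
np.set_printoptions(precision=1,suppress=True)
p=np.load("ramp.npy")
c=capture("wrist"); save(c,"w1.png")
im=cv2.cvtColor(c["img"],cv2.COLOR_RGB2BGR)
for P in [[-244,-48,40],[-244,48,40],[-244,-48,76],[-244,48,76],[-145,-45,90],[-145,45,90],run(0,-48,14),run(0,48,14),run(0,-48,0),run(0,48,0),run(0,0,0),run(184,-48,38),run(184,48,38),run(137,0,9)]:
    q=proj(c,ramp2w(p,P))[0]; cv2.circle(im,(int(q[0]),int(q[1])),3,(255,0,255),1)
cv2.imwrite("pics/w1o.png",cv2.resize(im,(800,600)))
for t in ["roller","gate","catch_nose"]: print(t,[(round(d["score"],2),world(c,d["xyz"]),proj(c,world(c,d["xyz"]))[0]) for d in spot_in(t,"wrist")])
print(get_obs()["tcp_rot"],np.array(c["cam_to_world"]))
E
```

```text
time: 2.98
tool_pos: [546.9, -100.6, 248.4]
tcp_rot: [3.141, -0.001, 1.407]
contact_force: [-0.5, -0.9, -0.5]
grip_width: 36.6
roller [(0.98, array([386.9,   3.7,  47.4]), array([ 84.6, 100.6])), (0.87, array([740.6,  28.5,  30.7]), array([423.2,  15.1])), (0.76, array([709. , -90.4,  27.7]), array([394.8, 137. ])), (0.71, array([554.3, -58.3,  84.7]), array([254.8, 138. ])), (0.63, array([ 804.4, -126.1,   42.3]), array([487.2, 156.9])), (0.15, array([ 342.1, -144.1,    5.6]), array([104.9, 222.4]))]
gate []
catch_nose [(0.52, array([648.4,  45. ,  43.3]), array([333.6,   9.8]))]
[-3.1  0.   1.4] [[  1.    0.2   0.  560.4]
 [ -0.2   0.9   0.3 -19.2]
 [  0.   -0.3   1.  382.6]
 [  0.    0.    0.    1. ]]
```

View pics/w1o.png

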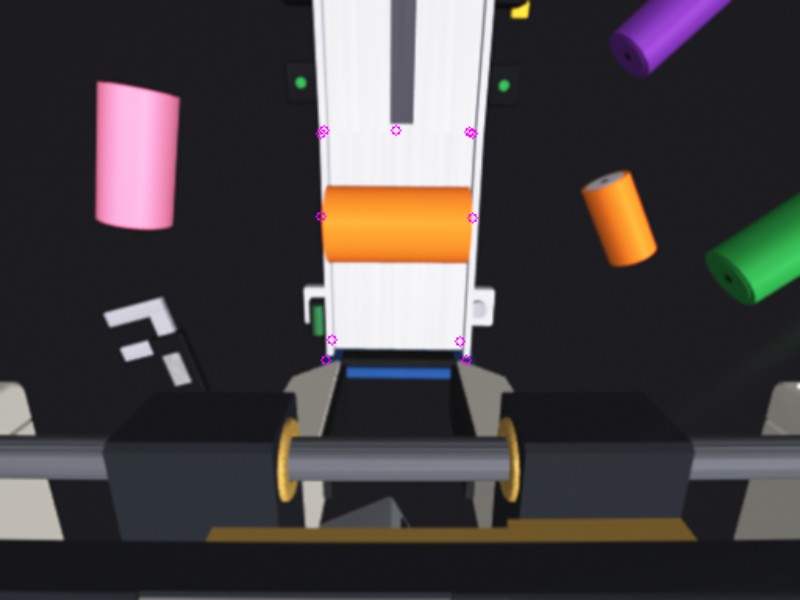

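The wrist picture shows the roller spanning (323–471, 186–262) in the enlarged picture. It lies square in the gutter with free floor behind it. The slot centre is about 5 px right of my model, so I shift the ramp by about 3 mm and solve for the roller.

Run:
```python
from h import *
np.set_printoptions(precision=1,suppress=True)
p=np.load("ramp.npy"); c=capture("wrist"); k=1.5625
# centreline check: slot mid at (402,123),(402,5); roller mid 397, foot lips mid 401
for u,v,h in((402,123,40),(402,10,None)):
    pass
d=np.array([np.cos(p[2]),np.sin(p[2])]); n=np.array([-d[1],d[0]])
w=atz(c,402/k,123/k,41)[:2]-p[:2]; print("slot start ramp",w@d,w@n)
for u in (95,105,115):
  q=proj(c,ramp2w(p,run(u,0,0)))[0]*k; print(u,q)
th=np.linspace(0,2*np.pi,181)
best=[]
for x in np.arange(-165,-110,.5):
    P=np.c_[x+25*np.cos(th),0*th,65+25*np.sin(th)]; q=proj(c,ramp2w(p,P))*k; best.append((abs(q[:,1].min()-186)+abs(q[:,1].max()-262),x,q[:,1].min(),q[:,1].max()))
print(min(best))
```

```text
slot start ramp -93.98977099427827 -2.4805886382664397
95 [397.9 -47.7]
105 [397.8 -68.5]
115 [397.8 -89.9]
(np.float64(2.2943513892175247), np.float64(-157.5), np.float64(185.67294967982593), np.float64(263.96730106904346))
```

```bash
python3 -m handwheel '[[[0,-17,-30],[0,0,0]],[[0,0,-45],[0,0,0]],[[0,0,-45],[0,0,0]],[[0,0,-30],[0,0,0]],[[0,0,-19],[0,0,-0.005]],[[0,0,0],[0,0,0]]]'
python3 - <<'E'
from h import *
np.set_printoptions(precision=2,suppress=True)
p=np.load("ramp.npy")+[2.66,-.45,0]; np.save("ramp.npy",p)
o=get_obs(); print(o["tool_pos"],o["tcp_rot"],o["contact_force"])
c=capture("wrist"); save(c,"w2.png")
im=cv2.cvtColor(c["img"],cv2.COLOR_RGB2BGR)
for P in [[-132.5,-45,65],[-132.5,45,65],[-157.5,-45,90],[-157.5,45,90],run(184,-48,38),run(184,48,38),run(184,-48,0),run(184,48,0),run(137,0,9)]:
    q=proj(c,ramp2w(p,P))[0]; cv2.circle(im,(int(q[0]),int(q[1])),3,(255,0,255),1)
cv2.imwrite("pics/w2o.png",cv2.resize(im,(800,600)))
E
```

```text
time: 3.98
tool_pos: [544.0, -120.9, 78.7]
tcp_rot: [-3.139, -0.0, 1.395]
contact_force: [0.4, -0.1, -0.0]
grip_width: 37.0
[ 544.03 -120.91   78.68] [-3.14 -0.    1.39] [ 0.39 -0.07 -0.04]
```

View pics/w2o.png

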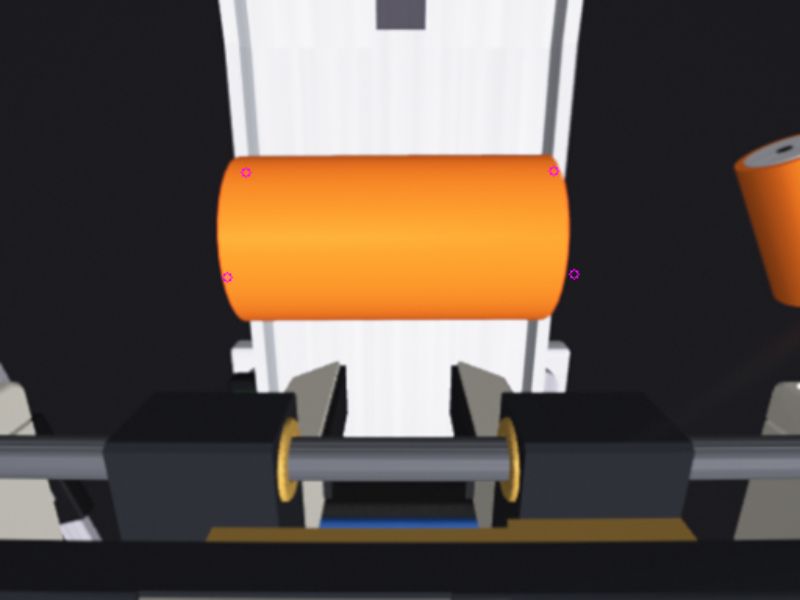

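```bash
python3 -m handwheel '[[[0.67,3.94,0],[0,0,0]],[[0.67,3.94,0],[0,0,0]],[[0.5,3,0],[0,0,0]],[[0.5,3,0],[0,0,0]],[[0.5,3,0],[0,0,0]],[[0.67,3.94,0],[0,0,0]],[[0.84,4.93,0],[0,0,0]],[[0.84,4.93,0],[0,0,0]],[[0.84,4.93,0],[0,0,0]],[[0.84,4.93,0],[0,0,0]],[[0.84,4.93,0],[0,0,0]],[[0.84,4.93,0],[0,0,0]]]'
```

```text
time: 5.52
tool_pos: [553.9, -69.5, 79.7]
tcp_rot: [3.141, -0.0, 1.397]
contact_force: [-1.0, 0.1, -0.5]
grip_width: 36.7
```

```bash
python3 -m handwheel '[[[0.84,4.93,0],[0,0,0]],[[0.84,4.93,0],[0,0,0]],[[0.84,4.93,0],[0,0,0]],[[0.84,4.93,0],[0,0,0]],[[0.84,4.93,0],[0,0,0]],[[0.7,4.15,-0.6],[0.0345,-0.0059,0]],[[0.7,4.15,-0.6],[0.0345,-0.0059,0]],[[0.7,4.15,-0.6],[0.0345,-0.0059,0]],[[0.7,4.15,-0.6],[0.0345,-0.0059,0]],[[0.83,4.88,0.7],[0,0,0]],[[0.83,4.88,0.7],[0,0,0]],[[0.83,4.88,0.7],[0,0,0]]]'
python3 - <<'E'
from h import *
np.set_printoptions(precision=2,suppress=True)
p=np.load("ramp.npy"); o=get_obs(); d=o["tool_pos"]-np.array([p[0],p[1],0]); print(d[:2]@[np.cos(p[2]),np.sin(p[2])],d[:2]@[-np.sin(p[2]),np.cos(p[2])],o["tool_pos"],o["contact_force"],o["tcp_rot"])
c=capture("wrist"); save(c,"w3.png")
im=cv2.cvtColor(c["img"],cv2.COLOR_RGB2BGR)
for P in [run(184,-48,38),run(184,48,38),run(184,-48,0),run(184,48,0),run(137,0,9)]:
    q=proj(c,ramp2w(p,P))[0]; cv2.circle(im,(int(q[0]),int(q[1])),3,(255,0,255),1)
cv2.imwrite("pics/w3o.png",cv2.resize(im,(800,600)))
E
```

```text
time: 7.02
tool_pos: [563.5, -13.4, 79.6]
tcp_rot: [-3.141, -0.14, 1.397]
contact_force: [0.2, -2.5, 2.1]
grip_width: 37.2
-98.87527239704771 0.07928889455273236 [563.51 -13.39  79.58] [ 0.17 -2.47  2.06] [-3.14 -0.14  1.4 ]
```

View pics/w3o.png

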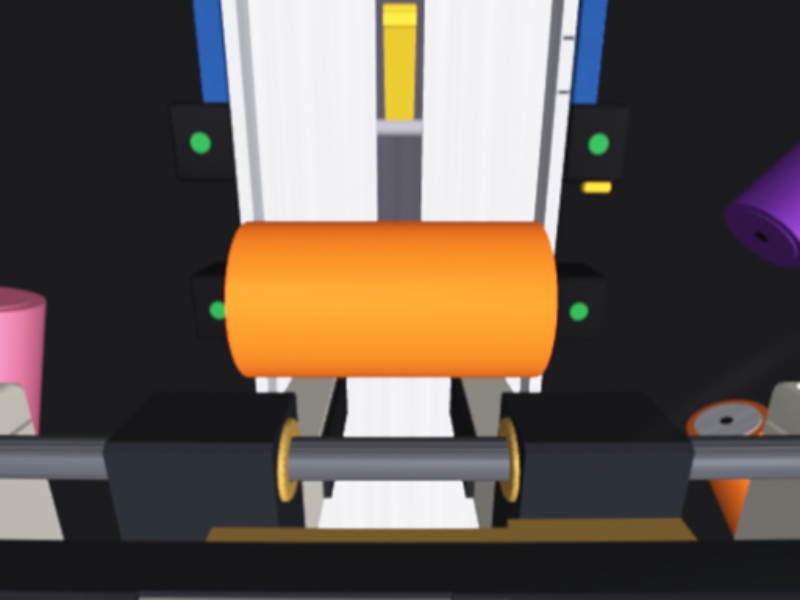

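The roller is touching both fingertips and square to them, at rows 222–376. The catch ahead has its nose at (400,4). I use the nose to locate the gate.

Run:
```python
from h import *
p=np.load("ramp.npy"); c=capture("wrist")
for u in range(120,160,3): print(u, (proj(c,ramp2w(p,run(u,0,9)))[0]*1.5625).round(1))
th=np.linspace(0,2*np.pi,181)
for uc in range(20,56,4):
    q=proj(c,ramp2w(p,[run(uc+25*np.cos(t),0,25+25*np.sin(t)) for t in th]))*1.5625; print(uc,q[:,1].min().round(),q[:,1].max().round())
```

```text
120 [395.8  24.1]
123 [395.7  12.9]
126 [395.7   1.7]
129 [395.6  -9.8]
132 [395.5 -21.3]
135 [395.4 -32.9]
138 [395.4 -44.7]
141 [395.3 -56.6]
144 [395.2 -68.7]
147 [395.2 -80.9]
150 [395.1 -93.2]
153 [ 395.  -105.6]
156 [ 395.  -118.2]
159 [ 394.9 -130.9]
20 277.0 431.0
24 265.0 420.0
28 252.0 409.0
32 240.0 397.0
36 227.0 386.0
40 214.0 374.0
44 201.0 362.0
48 188.0 350.0
52 174.0 338.0
```

```bash
python3 -m handwheel '[[[0.83,4.88,0.7],[0,0,0]],[[0.83,4.88,0.7],[0,0,0]],[[0.83,4.88,0.7],[0,0,0]],[[0.83,4.88,0.7],[0,0,0]],[[0.83,4.88,0.7],[0,0,0]],[[0.83,4.88,0.7],[0,0,0]],[[0.83,4.88,0.7],[0,0,0]],[[0.83,4.88,0.7],[0,0,0]],[[0.83,4.88,0.7],[0,0,0]],[[0.83,4.88,0.7],[0,0,0]],[[0.83,4.88,0.7],[0,0,0]],[[0.83,4.88,0.7],[0,0,0]]]'
python3 -m handwheel '[[[0.83,4.88,0.7],[0,0,0]],[[0.83,4.88,0.7],[0,0,0]],[[0.83,4.88,0.7],[0,0,0]],[[0.5,2.93,0.42],[0,0,0]]]'
python3 - <<'E'
from h import *
p=np.load("ramp.npy"); c=capture("wrist"); save(c,"w4.png")
o=get_obs(); d=o["tool_pos"]-np.array([p[0],p[1],40]); x=d[:2]@[np.cos(p[2]),np.sin(p[2])]+95
print("tcp u,h",x*np.cos(R8)+d[2]*np.sin(R8),-x*np.sin(R8)+d[2]*np.cos(R8),o["contact_force"])
cv2.imwrite("pics/w4o.png",cv2.resize(cv2.imread("pics/w4.png"),(800,600)))
for u in range(160,196,3): print(u, (proj(c,ramp2w(p,[run(u,0,38),run(u,0,0)]))*1.5625).round(1).tolist())
E
```

```text
time: 8.62
tool_pos: [573.4, 45.0, 87.9]
tcp_rot: [-3.141, -0.14, 1.397]
contact_force: [-0.7, -2.1, 0.6]
grip_width: 36.5
time: 9.12
tool_pos: [576.4, 62.6, 90.4]
tcp_rot: [-3.141, -0.14, 1.397]
contact_force: [0.0, -3.2, 0.9]
grip_width: 36.7
tcp u,h 79.84289573222341 39.70922949540751 [ 0.63621359 -1.09025821  0.46004688]
160 [[396.1, 153.8], [396.4, 152.2]]
163 [[396.0, 141.9], [396.3, 143.0]]
166 [[395.9, 129.9], [396.2, 133.6]]
169 [[395.8, 117.8], [396.2, 124.2]]
172 [[395.7, 105.5], [396.1, 114.6]]
175 [[395.7, 93.0], [396.0, 105.0]]
178 [[395.6, 80.3], [396.0, 95.3]]
181 [[395.5, 67.5], [395.9, 85.4]]
184 [[395.4, 54.5], [395.9, 75.5]]
187 [[395.3, 41.4], [395.8, 65.4]]
190 [[395.2, 28.1], [395.7, 55.3]]
193 [[395.1, 14.6], [395.7, 45.0]]
```

View pics/w4o.png

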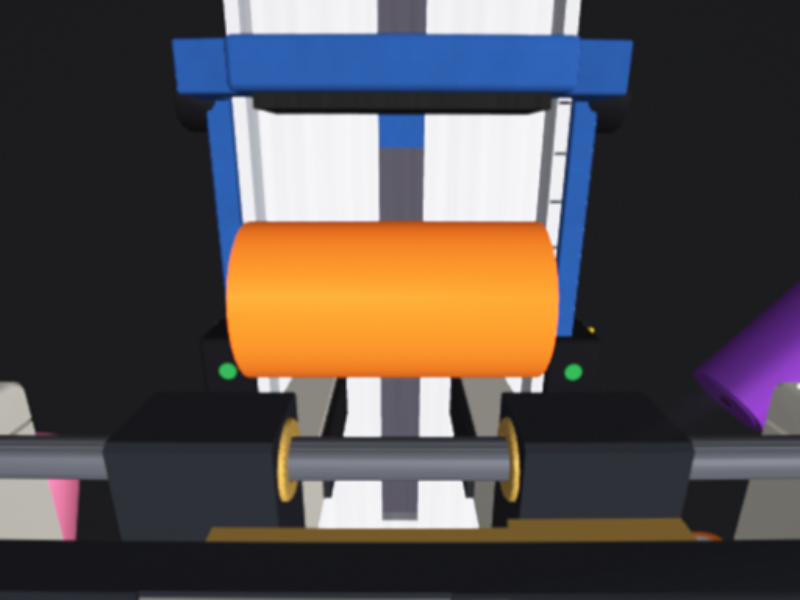

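Gate bar: its downhill top edge is at row 95 and its rubber at row 112, which puts the face at about u 172.5. That agrees with the catch nose, so home is about 31 mm ahead.

```bash
python3 -m handwheel '[[[0.66,3.9,0.56],[0,0,0]],[[0.66,3.9,0.56],[0,0,0]],[[0.66,3.9,0.56],[0,0,0]],[[0.66,3.9,0.56],[0,0,0]],[[0.66,3.9,0.56],[0,0,0]],[[0.66,3.9,0.56],[0,0,0]]]'
python3 -m handwheel '[[[0.33,1.95,0.28],[0,0,0]],[[0.33,1.95,0.28],[0,0,0]]]'
python3 -m handwheel '[[[0.25,1.46,0.21],[0,0,0]]]'
```

```text
time: 9.93
tool_pos: [580.3, 86.1, 93.7]
tcp_rot: [-3.141, -0.14, 1.397]
contact_force: [0.0, -0.3, 0.5]
grip_width: 36.8
time: 10.18
tool_pos: [580.9, 89.6, 94.3]
tcp_rot: [-3.141, -0.14, 1.397]
contact_force: [0.2, -3.0, 1.3]
grip_width: 36.8
time: 10.3
tool_pos: [581.2, 90.8, 94.5]
tcp_rot: [-3.141, -0.14, 1.397]
contact_force: [-0.7, -1.8, 1.0]
grip_width: 36.7
```

```bash
python3 -m handwheel '[[[0.17,0.98,0.14],[0,0,0]]]'; python3 -m handwheel '[[[0.17,0.98,0.14],[0,0,0]]]';python3 -m handwheel '[[[0.17,0.98,0.14],[0,0,0]]]'
```

```text
time: 10.42
tool_pos: [581.4, 91.8, 94.7]
tcp_rot: [-3.141, -0.14, 1.397]
contact_force: [-0.4, -2.1, 1.8]
grip_width: 36.6
time: 10.55
tool_pos: [581.6, 92.8, 94.8]
tcp_rot: [-3.141, -0.14, 1.397]
contact_force: [-0.4, -2.1, 0.5]
grip_width: 36.8
time: 10.68
tool_pos: [581.6, 93.3, 94.9]
tcp_rot: [-3.141, -0.139, 1.397]
contact_force: [-2.1, -7.3, 1.2]
grip_width: 36.6
```

```bash
python3 -m handwheel '[[[0.08,0.5,0.07],[0,0,0]]]'; python3 -m handwheel '[[[0,0,0],[0,0,0]]]'
python3 - <<'E'
from h import *
p=np.load("ramp.npy"); print(get_obs()["contact_force"]); 
c=capture("wrist"); save(c,"w5.png"); t=capture("top"); save(t,"t5.png")
cv2.imwrite("pics/w5o.png",np.hstack([cv2.resize(cv2.imread("pics/w5.png"),(400,300)),cv2.resize(cv2.imread("pics/t5.png")[130:250,170:330],(400,300))]))
th=np.linspace(0,2*np.pi,181)
for uc in range(140,156,2):
    q=proj(c,ramp2w(p,[run(uc+25*np.cos(t),0,25+25*np.sin(t)) for t in th])); print(uc,q[:,1].min().round(1),q[:,1].max().round(1))
E
```

```text
time: 10.8
tool_pos: [581.6, 93.3, 94.9]
tcp_rot: [-3.141, -0.138, 1.397]
contact_force: [-1.6, -8.9, 2.0]
grip_width: 36.6
time: 10.92
tool_pos: [581.6, 93.3, 94.9]
tcp_rot: [-3.141, -0.138, 1.397]
contact_force: [-1.9, -7.1, 1.7]
grip_width: 36.9
[-1.94853917 -7.07025423  1.7187487 ]
140 154.7 255.2
142 150.7 251.6
144 146.6 247.9
146 142.5 244.2
148 138.3 240.4
150 134.2 236.7
152 129.9 232.9
154 125.7 229.1
```

View pics/w5o.png

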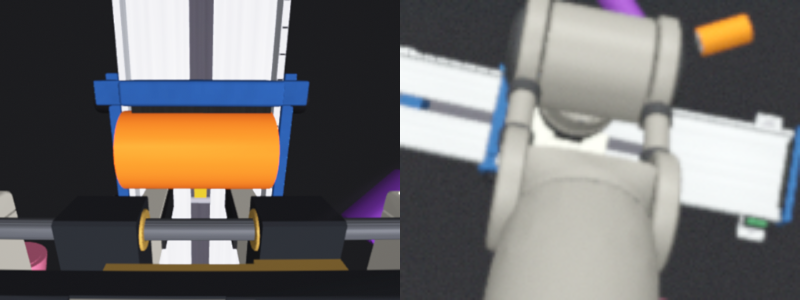

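The roller is against the gate rubber with about 7 N, and the yellow catch shows behind it at (200,190). I back off gently and look.

```bash
python3 -m handwheel '[[[-0.17,-0.98,-0.14],[0,0,0]],[[-0.17,-0.98,-0.14],[0,0,0]],[[-0.17,-0.98,-0.14],[0,0,0]],[[-0.17,-0.98,-0.14],[0,0,0]],[[-0.17,-0.98,-0.14],[0,0,0]],[[-0.17,-0.98,-0.14],[0,0,0]],[[-0.5,-2.93,-0.42],[0,0,0]],[[-0.5,-2.93,-0.42],[0,0,0]],[[-0.5,-2.93,-0.42],[0,0,0]],[[-0.5,-2.93,-0.42],[0,0,0]]]'
python3 -m handwheel '[[[0,0,0],[0,0,0]]]'
python3 - <<'E'
from h import *
c=capture("wrist"); save(c,"w6.png")
cv2.imwrite("pics/w6o.png",cv2.resize(cv2.imread("pics/w6.png"),(800,600)))
p=np.load("ramp.npy"); th=np.linspace(0,2*np.pi,181)
for uc in range(140,152,2):
    q=proj(c,ramp2w(p,[run(uc+25*np.cos(t),0,25+25*np.sin(t)) for t in th]))*1.5625; print(uc,q[:,1].min().round(1),q[:,1].max().round(1))
E
```

```text
time: 12.28
tool_pos: [578.8, 76.5, 92.4]
tcp_rot: [-3.141, -0.14, 1.397]
contact_force: [0.7, -0.6, -0.1]
grip_width: 36.6
time: 12.4
tool_pos: [578.7, 76.6, 92.4]
tcp_rot: [-3.141, -0.14, 1.396]
contact_force: [0.4, 0.7, 0.1]
grip_width: 37.0
140 185.7 348.5
142 178.8 342.5
144 171.9 336.4
146 164.9 330.3
148 157.9 324.2
150 150.7 318.0
```

View pics/w6o.png

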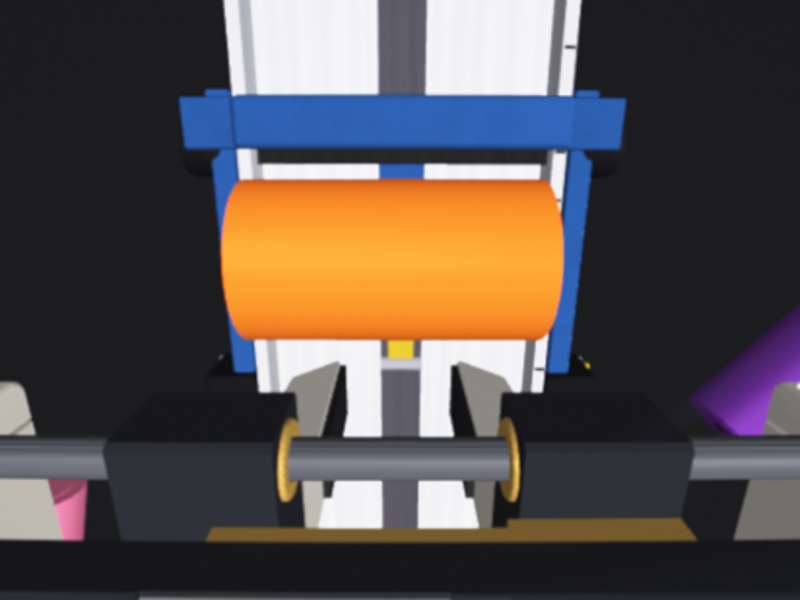

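The roller has settled back slightly off the rubber: its top edge is at row 180 and the rubber edge at row 163. It is held by the catch at (400,348) with the fingers clear. I lift off, re-look for stillness, and go to the timer.

```bash
python3 -m handwheel '[[[0,0,35],[-0.0345,0.0059,0]],[[0,0,35],[-0.0345,0.0059,0]],[[0,0,35],[-0.0345,0.0059,0]],[[0,0,20],[-0.0345,0.0059,0]],[[0,0,0],[0,0,0]]]'
python3 - <<'E'
from h import *
c=capture("wrist"); save(c,"w7.png"); m=cv2.inRange(cv2.cvtColor(c["img"],cv2.COLOR_RGB2HSV),(8,150,120),(20,255,255)); m[:,:150]=0; m[:,350:]=0
r=np.nonzero((m>0).sum(1)>40)[0]; print(r.min(),r.max())
p=np.load("ramp.npy"); th=np.linspace(0,2*np.pi,181)
for uc in range(140,152,2):
    q=proj(c,ramp2w(p,[run(uc+25*np.cos(t),0,25+25*np.sin(t)) for t in th])); print(uc,q[:,1].min().round(1),q[:,1].max().round(1))
print(proj(c,ramp2w(p,[run(172.5,0,38),run(172.5,0,0)])))
E
python3 -m handwheel '[[[-12.4,-48.7,0],[0,0,0]],[[-12.4,-48.7,0],[0,0,0]],[[-12.4,-48.7,0],[0,0,0]],[[-12.4,-48.7,0],[0,0,0]],[[-12.4,-48.7,0],[0,0,0]],[[-12.4,-48.7,0],[0,0,0]],[[-12.4,-48.7,0],[0,0,0]],[[-12.4,-48.7,0],[0,0,0]],[[-12.4,-48.7,0],[0,0,0]],[[-12.4,-48.7,0],[0,0,0]],[[0,0,0],[0,0,0]]]' 1
python3 - <<'E'
from h import *
c=capture("wrist"); save(c,"w8.png"); t=capture("top"); save(t,"t8.png")
print([(d["score"],world(c,d["xyz"]),proj(c,world(c,d["xyz"]))) for d in spot_in("reset_button_top","wrist")], get_obs()["tool_pos"])
print(proj(c,[[454.5,-410,73],[454.5,-410,60]]))
cv2.imwrite("pics/w8o.png",np.hstack([cv2.imread("pics/w8.png")[:, :400],cv2.resize(cv2.imread("pics/t8.png")[130:250,170:330],(400,384),interpolation=3)]))
E
```

```text
time: 13.08
tool_pos: [579.5, 77.5, 219.0]
tcp_rot: [3.138, -0.001, 1.398]
contact_force: [-0.8, 0.0, -0.2]
grip_width: 37.0
106 163
140 107.6 167.4
142 105.2 165.2
144 102.7 163.0
146 100.2 160.8
148 97.7 158.6
150 95.2 156.3
[[252.71615478 101.36235091]
 [252.74138206  94.17729601]]
time: 14.5
tool_pos: [452.7, -413.1, 215.1]
tcp_rot: [-3.14, -0.002, 1.392]
contact_force: [0.9, -0.1, -0.8]
grip_width: 0.5
[(0.85, array([ 453.98952671, -408.41224595,   70.85968284]), array([[255.19873362, 182.56903044]]))] [ 454.47129383 -409.26932918  216.18842284]
[[256.05735917 184.74618185]
 [256.01626903 181.00246684]]
```

View pics/w8o.png

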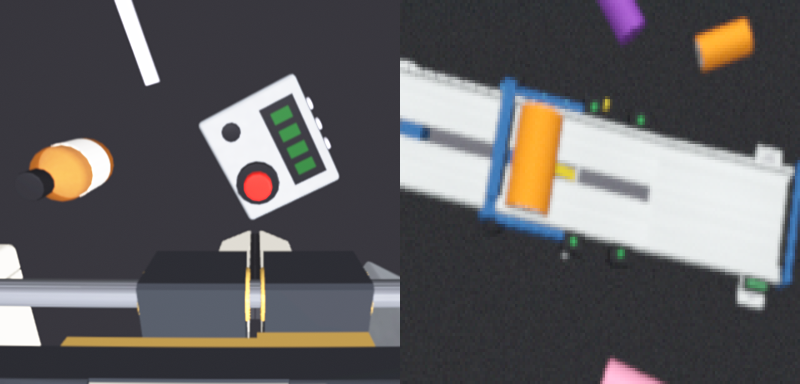

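The button is at (257,186) in the wrist view, matching the estimate of (454.5,-410.5). The roller is still held by the catch in the top view. Now I descend to press.

```bash
python3 -m handwheel '[[[0,-1,-40],[0,0,0]],[[0,0,-40],[0,0,0]],[[0,0,-28],[0,0,0]],[[0,0,-6],[0,0,0]],[[0,0,0],[0,0,0]]]'
for i in 1 2; do python3 -m handwheel '[[[0,0,-2],[0,0,0]],[[0,0,-1],[0,0,0]]]'; done
```

```text
time: 15.28
tool_pos: [455.4, -410.6, 103.9]
tcp_rot: [3.141, 0.0, 1.398]
contact_force: [-0.5, -1.0, 0.8]
grip_width: 0.3
time: 15.52
tool_pos: [455.1, -411.4, 101.5]
tcp_rot: [3.14, 0.001, 1.397]
contact_force: [0.2, 0.3, -0.4]
grip_width: 0.1
time: 15.78
tool_pos: [454.8, -411.3, 97.7]
tcp_rot: [3.141, 0.0, 1.397]
contact_force: [0.5, 0.2, 0.9]
grip_width: 0.3
```

```bash
for i in 1; do python3 -m handwheel '[[[0,0,-1],[0,0,0]],[[0,0,-1],[0,0,0]]]'; python3 -m handwheel '[[[0,0,-1],[0,0,0]],[[0,0,-1],[0,0,0]]]';  python3 -m handwheel '[[[0,0,-1],[0,0,0]],[[0,0,-1],[0,0,0]]]'; done
```

```text
time: 16.02
tool_pos: [454.8, -411.3, 95.7]
tcp_rot: [3.141, 0.0, 1.397]
contact_force: [-0.9, 0.4, 3.1]
grip_width: 0.5
time: 16.27
tool_pos: [454.8, -411.3, 93.6]
tcp_rot: [3.141, 0.0, 1.397]
contact_force: [-0.4, 0.5, 3.9]
grip_width: 0.4
time: 16.52
tool_pos: [454.9, -411.4, 92.1]
tcp_rot: [3.141, 0.001, 1.397]
contact_force: [-1.4, 2.6, 11.8]
grip_width: 0.2
```

```bash
python3 -m handwheel '[[[0,0,-1],[0,0,0]],[[0,0,0],[0,0,0]]]'; python3 -m handwheel '[[[0,0,-0.5],[0,0,0]],[[0,0,0],[0,0,0]]]'
python3 -m handwheel '[[[0,0,3],[0,0,0]],[[0,0,5],[0,0,0]],[[0,0,20],[0,0,0]],[[0,0,50],[0,0,0]],[[0,0,50],[0,0,0]],[[0,0,0],[0,0,0]]]'
python3 - <<'E'
from h import *
c=capture("wrist"); save(c,"w9.png"); t=capture("top"); save(t,"t9.png"); s=capture("side"); save(s,"s9.png")
print([world(c,d["xyz"]) for d in spot_in("reset_button_top","wrist")],get_obs()["contact_force"])
a=cv2.imread("pics/t8.png")[130:250,170:330].astype(int); b=cv2.imread("pics/t9.png")[130:250,170:330].astype(int); print(abs(a-b).mean(), (abs(a-b).max(2)>40).sum())
for n in("top0","t9"):
    h=cv2.cvtColor(cv2.imread(f"pics/{n}.png")[150:200,195:222],cv2.COLOR_BGR2HSV); ys,xs=np.nonzero(cv2.inRange(h,(100,120,60),(125,255,255))); print("blue",xs.mean(),ys.mean(),len(xs))
cv2.imwrite("pics/f.png",np.hstack([cv2.resize(cv2.imread("pics/s9.png")[90:290,150:410],(520,400),interpolation=3),cv2.resize(cv2.imread("pics/w9.png")[60:260,150:290],(280,400))]))
E
```

```text
time: 16.77
tool_pos: [454.9, -411.3, 92.1]
tcp_rot: [3.141, 0.001, 1.397]
contact_force: [-2.5, 2.3, 13.2]
grip_width: 0.6
time: 17.02
tool_pos: [454.9, -411.4, 92.0]
tcp_rot: [3.14, 0.001, 1.397]
contact_force: [-3.2, 3.1, 17.1]
grip_width: 0.9
time: 17.77
tool_pos: [456.0, -412.4, 222.0]
tcp_rot: [3.135, 0.005, 1.397]
contact_force: [-0.4, 0.1, -0.5]
grip_width: 0.0
[array([ 454.78138777, -408.94197234,   71.19259495]), array([ 473.39623146, -379.02143955,   51.847846  ])] [-0.2937618   0.16199162  0.20202236]
2.0287847222222224 0
blue 15.371212121212121 27.170454545454547 264
blue 15.1953125 27.1328125 256
```

View pics/f.png

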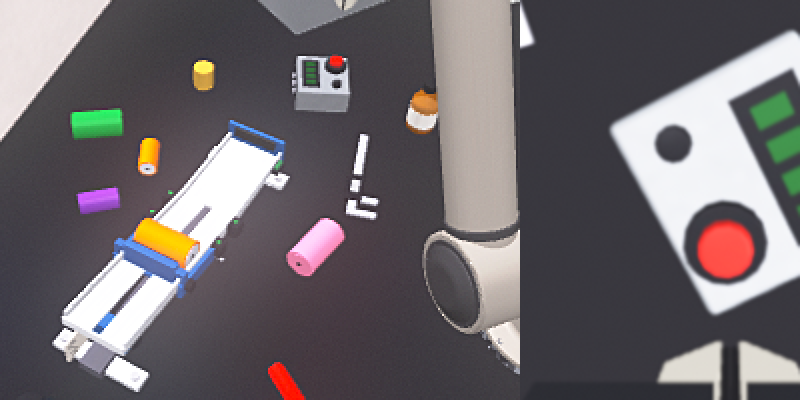

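The roller is held at the gate, the gate is unmoved and the button is up. One doubt remains: whether the hard stop was the button's end or the dark collar. I check the collar height from the saved picture.

Run:
```python
from h import *
c=capture("wrist"); h=cv2.cvtColor(c["img"],cv2.COLOR_RGB2HSV)
red=cv2.inRange(h,(0,120,120),(8,255,255))|cv2.inRange(h,(172,120,120),(180,255,255))
dark=cv2.inRange(h,(0,0,0),(180,255,90))|red
out=[]
for nm,m in(("red",red),("collar",dark)):
    z=np.zeros_like(m); z[155:205,227:287]=m[155:205,227:287]
    n,l,st,ce=cv2.connectedComponentsWithStats(z)
    i=l[184,256]; cnt=max(cv2.findContours((l==i).astype(np.uint8),0,1)[0],key=len); out.append(cv2.minEnclosingCircle(cnt)); print(nm,cv2.fitEllipse(cnt),st[i])
print(proj(c,[[454.8,-410.5,z] for z in(75,70,65,60)]), proj(c,[[467.8,-410.5,73],[441.8,-410.5,73]]))
```

```text
red ((256.3802490234375, 189.15786743164062), (28.555828094482422, 29.067838668823242), 169.3397216796875) [242 175  30  30 692]
collar ((256.1249694824219, 185.39578247070312), (39.408050537109375, 40.53834533691406), 91.03668212890625) [ 236  165   41   40 1285]
[[255.4511848  188.56773871]
 [255.44879044 187.03152482]
 [255.44647227 185.54464294]
 [255.44422672 184.10475797]] [[269.37787073 185.59723359]
 [241.59003021 190.2861739 ]]
```

The collar stands about 12 mm below the button top, well beyond the 6 mm travel, so the stop felt was the button's own end. I hand in.

```bash
python3 -c "
from plant import bot; print(bot.close_job())"
```

```text
the job is handed in; nothing more can be done
None
```

The job is done and handed in at about 18 s on the robot clock, well inside the 48 s limit; no verdict is reported.

- **Roller:** I pushed it with both fingertips along the run-out, up the slope and over the catch until it met the gate, at about 7 to 9 N. The clamp slips at about 60 N. After I let go, it settled back about 3 to 4 mm onto the catch, against the 3 mm of play given. It has stayed there: the top views taken before and after the button press show no change around it.
- **Gate:** it is within a fraction of a pixel of where it was in the first top view. I set its position to about 172.5 mm up the slope from close up; the first estimate from the far cameras was 183 to 189 mm.
- **Reset button:** I pressed it to a hard stop at about 17 N, with roughly 5.5 to 6 mm of travel. The travel is only that exact because the point of first contact was hard to see in the force noise. The dark collar sits about 12 mm below the button top, so it cannot have been what stopped the press. The last picture shows the button up again.
- **At hand-in:** the gripper was clear of everything, at about 220 mm height. I compared the bystanders only by eye in the side view, and saw none of those in view out of place. The hoop, jar and tall bottle were outside that crop, and the arm never went near them.

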